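Weigh a shelving track wheel on the trip balance

TASK

Weigh the steel track wheel that stands on the trip balance: set brass weights over the pin of the empty pan's loose dish, fully down - the 200 g one, and the 100 g one too if the poise alone cannot make up the rest - and slide the poise along its bar until the beam floats level. Work gently, never pressing or knocking the balance hard or ramming the poise against the end of its bar. Do not touch the wheel, leave the 500 g weight, book, spanner and tin where they are, keep a weight you do not use standing on the bench, and let go of everything.

Things in the scene. Friction and masses are not known exactly. Their poses are not given: they have to be found in the camera images.
- balance: Grey two-pan trip balance, fixed. Origin on the bench under the middle of the beam. Its y runs along the beam to the weight pan, its -x side has the poise bar, z up. Base 350 mm (y) by 175 mm (x from -110 to +66), 46 mm high. Beam pivot 80 mm up; pan pins 130 mm either side of it. Pointer and white scale plate at the middle reach 172 mm up.
- beam (a joint): Tilt of the beam (rad): 0 level, + weight pan down, stops at -0.15 and +0.15 (pan 19.5 mm up or down). Part heavier: it rests at -0.15. Free within the stops, it settles in about 2 s and tilts 0.0038 rad per gram of difference: some 40 g brings it to a stop. A touching finger holds it by friction, so read it untouched.
- pan_foot (a point): Weight pan: centre of its carrier, at the height of the dish's flat top, 113 mm above the bench when level. The round dish (110 mm across, no rim) lies loose on the carrier and can sit up to 5 mm off this point, its pin with it; the dish and pin are not measured. The pan stays horizontal; pushed, it sinks once the push exceeds the missing weight.
- part_pan_foot (a point): Other pan, alike but fixed, at -y of the balance: centre of its top; the wheel stands on it around its pin. Both pins stand at the dish's centre, 10 mm across, 34 mm high above the dish top, tip slightly chamfered; the weights' bores have 0.75 mm of play all round on them. Press on the weight pin's tip and the pan sinks; it springs back up when the bore finds the pin.
- poise (a joint): Travel of the poise along its bar (m), 0 to 0.120 with hard stops, towards the weight pan. At 0 it counts nothing; each mm counts like 1 g added to the weight pan, 120 g in all. It stays where it is left and needs about 1 N to slide.
- poise_knob (a point): Top centre of the poise's upright steel knob, 14 mm across. The knob stands 31 mm high on a saddle block 22 x 20 mm, 26 mm high, that rides centred on the bar: its top is 124 mm above the bench when level. The bar is level with the pivot, 85 mm towards -x of the balance from the beam's middle; poise travel 0 is 60 mm short of the middle, 0.120 is 60 mm past it. It tilts with the beam.
- wheel: Flanged steel track wheel being weighed, 64 mm across, 24 mm high, flange down, 15 mm bore around the pin of the part pan. Its mass is unknown, between 240 and 407 g. Origin at the centre of its underside.
- w100: 100 g brass weight: plain cylinder 31 mm across, 18 mm high, with a 11.5 mm bore right through. Origin at the centre of its underside, z up.
- w200: 200 g brass weight: plain cylinder 38 mm across, 23 mm high, with a 11.5 mm bore right through. Origin at the centre of its underside, z up.
- w500: 500 g brass weight, bystander, too heavy for this job: cylinder 52 mm across, 30 mm high, with a 11.5 mm bore. Origin at the centre of its underside.
- book: Bystander: old bound volume lying flat, 160 x 215 x 48 mm. Origin at the centre of its underside.
- spanner: Bystander: open-ended steel spanner lying flat. Origin at its middle, its x along the handle.
- tin: Bystander: round grease tin, 60 mm across, 62 mm high. Origin at the centre of its underside.
There are look-alikes about, which are no part of the job. What is shaped like the wheel but pink or purple is not meant.

How it is judged:
At the end, for the whole second after the job is handed in: The beam floats free within 0.025 rad of level and at rest; the 200 g weight is down on the weight pan over its pin; the 100 g weight is on the same pin, fully down, or stands upright on the bench; the wheel is still flat on its pan around its pin (value of joint beam between -0.025 and 0.025 rad and velocity of joint beam between -0.05 and 0.05 rad/s and horizontal distance between w200 and pan_foot below 0.008 m and z of w200 in the frame of pan_foot below 0.021 m and angle between w200's own z axis and vertical below 0.1 rad and ((horizontal distance between w100 and pan_foot below 0.008 m and z of w100 in the frame of pan_foot below 0.026 m and angle between w100's own z axis and vertical below 0.1 rad) or (height (world z) of w100 below 0.004 m and angle between w100's own z axis and vertical below 0.1 rad)) and horizontal distance between wheel and part_pan_foot below 0.006 m and z of wheel in the frame of part_pan_foot below 0.004 m and linear speed of each of w200, w100 below 0.02 m/s); the robot touches nothing.
It fails at once if the robot presses or knocks the balance (poise included) with more than 15 N (contact force between any of the fingers, the arm and balance above 15 N).
It fails at once if a weight is pressed, knocked or dropped on the balance or on the other weight with more than 20 N (contact force between any of w100, w200, w500 and balance above 20 N or contact force between w100 and w200 above 20 N).
It fails at once if the robot touches the wheel, or the wheel leaves its place on the pan (contact force between any of the fingers, the arm and wheel above 0.5 N or horizontal distance between wheel and part_pan_foot above 0.008 m).
It fails at once if the book, spanner, tin or 500 g weight is moved more than 20 mm (distance of any of book, spanner, tin, w500 from where it was at the start of the episode above 0.02 m).
It also fails if it takes over 72 s, if anything falls off the work surface, if the arm or the gripper's body presses on something with over 40 N, if the wrist force passes 120 N, or if a joint passes its speed limit or range.

ROBOT

A 6-joint arm with a two-finger parallel gripper is mounted at the origin on the work surface. World frame = base frame: x ahead of the robot, y to its left, z up, the work surface at z = 0. Lengths are in m, angles in rad, forces in N, time in s.
With the tool pointing down it reaches from about 0.225 to 0.875 m from the base axis. Payload 3.4 kg.
Tool frame: the origin (TCP) lies on the centre line of the jaws, within the pads' length; the fingertips stand 11 mm ahead of it and the grasp point (between the pads) lies 8 mm behind it; z points along the fingers, y is the line along which they close (so a half turn about z gives the same grasp; the last joint's range is limited). The gripper opens to 85 mm and grips with 20 to 120 N. Pads are 22 mm wide; open, the fingers measure 114 mm over their backs; the gripper's body (76 mm by 85 mm) begins 54 mm behind the grasp point. The pads swing forward as they close: fully open they stand 13 mm farther back than shut.
Start: joints at [-1.429, 0.276, 1.505, -0, 1.361, -0.121], TCP at [0.149, -0.555, 0.242] pointing down, gripper open.
Joint ranges: [-2.89, 2.89], [-0.75, 2.08], [0.22, 2.7], [-1.18, 4.32], [0.11, 2.71], [-2.7, 2.7]. Speed limits (rad/s): [2.57, 2.57, 3.14, 3.14, 3.14, 3.14].

INTERFACE

Orientations are given as a unit quaternion [w, x, y, z].
In Python, from rig import manip, eyes, job gives the robot as it stands.
- The arm moves only by the tool drive_tool, never from a script. Its argument "rows" is a list of rows, each a list of 3 entries, a list of its own where there are three numbers: the turn, a rotation vector about the world's x, y, z in rad, then the shift along the world's x, y, z in cm, then the finger opening in cm, from 0 to 8.54. A call has 1 to 8 rows; each row shifts and turns the commanded pose from where the row before left it; what a row does not reach is not made up. A row lasts 1/8 s, in which the tool goes at most 62.5 mm and 10.7 degrees, less where a joint would pass 70% of its speed; a pose out of reach is approached as far as the arm can. A call is refused whole if a number of a shift passes 6.25 or a number of a turn 0.188, either way. A call with a gripper value outside its range is refused whole. The fingers move at their own pace and stop on an object; "force" is the grip in N (left out, the last holds). Time passes only in rows, so rows that do not move let the fingers close. It gives the time, the measured TCP pose, the force, the opening and the grip force at its end, in the units of the state.
- manip.get_state(): the state, without advancing time (a new reading comes with each control period).
- eyes.get_image(name): name is "scene" or "top" or "wrist"; returns the picture (480x640x3 uint8, red, green, blue); there is no depth.
- eyes.get_calibration(name): a dict with "camera_matrix" (3x3 intrinsics, pixels), "view" (4x4, takes a point from world to camera coordinates). Camera axes: x right, y up, looking along -z (the intrinsics and any distortion apply to the point x, -y, -z); pixel columns grow to the right and rows downward; lengths in m; the calibration is good to about 2 mm. The wrist camera is an equidistant fisheye: a pixel r from the principal point sees the ray r / f radians off the axis. A picture is of the moment at which its call begins: read the wrist's pose just before it. get_calibration takes no time and is no camera call; for the wrist camera it gives the pose at the moment of the call.
- job.sign_off(): hands the job in; it is judged then, once.
The state is a dict: "clock": time; "qpos": joint angles; "qd": joint speeds; "effort": joint torques, N m; "position": TCP position; "ee_rot": TCP orientation; "contact_force": force on the tool from outside, world axes, zero at the start; "moment": the same for the moment, N m; "width": finger opening in m; "gripper_force": force on a finger pad.
Only numpy, scipy, OpenCV 4.12 (cv2) and the standard library are available. Lean on these libraries where they do the work, as an engineer would, in place of code of your own. Each camera call takes 0.05 s, during which the arm holds its last target. There are 200 camera calls.

## Working session

There is one attempt and no reset: what is moved stays moved. The work goes in short steps, Python scripts to look and compute and a tool call to move; the robot and the scene stay as the last step left them, time stands still between calls to the robot, and variables do not carry over. Pictures are saved under pics/ and viewed, at most 10 in all, crops included, and the job is handed in when it is done.

Besides the shell and the picture viewer there is one more tool, called after ">>>" by a JSON object that holds its "api" and its "payload", one argument or row to a line. drive_tool: Moves the arm, as the interface text tells. Its arguments: {"type":"object","properties":{"rows":{"type":"array"},"force":{"type":"number"}},"required":["rows"]}

```bash
mkdir -p pics; ls; cat > h.py <<'E'
import numpy as np, cv2
from rig import manip, eyes, job
def grab(n):
    c=eyes.get_calibration(n); im=eyes.get_image(n); return im,np.array(c["camera_matrix"]),np.array(c["view"]),c
def save(n,im): cv2.imwrite("pics/"+n+".png",cv2.cvtColor(im,cv2.COLOR_RGB2BGR))
def ray(K,V,uv,fish=False):
    x=(uv[0]-K[0,2])/K[0,0]; y=(uv[1]-K[1,2])/K[1,1]
    if fish:
        t=np.hypot(x,y); s=np.sin(t)/max(t,1e-9); d=np.array([x*s,-y*s,-np.cos(t)])
    else: d=np.array([x,-y,-1.])
    R=V[:3,:3]; return -R.T@V[:3,3], R.T@d
def onz(K,V,uv,z,fish=False):
    o,d=ray(K,V,uv,fish); return o+d*(z-o[2])/d[2]
def proj(K,V,p,fish=False):
    c=V[:3,:3]@np.array(p)+V[:3,3]; x,y,z=c[0],-c[1],-c[2]
    if fish:
        r=np.hypot(x,y); t=np.arctan2(r,z); x,y=x/r*t,y/r*t
    else: x,y=x/z,y/z
    return np.array([K[0,0]*x+K[0,2],K[1,1]*y+K[1,2]])
E
python3 - <<'E'
from h import *
for n in("scene","top"):
    im,K,V,c=grab(n); save(n+"0",im); print(n,K.round(1).tolist(),(-V[:3,:3].T@V[:3,3]).round(3),[k for k in c],V.round(3).tolist())
print(manip.get_state())
E
```

```text
pics
scene [[482.7, 0.0, 313.4], [0.0, 482.7, 233.3], [0.0, 0.0, 1.0]] [ 1.353 -0.541  0.752] ['camera_matrix', 'view'] [[0.557, 0.83, -0.021, -0.288], [-0.448, 0.321, 0.834, 0.152], [0.7, -0.455, 0.551, -1.607], [0.0, 0.0, 0.0, 1.0]]
top [[475.6, 0.0, 319.7], [0.0, 475.6, 237.6], [0.0, 0.0, 1.0]] [ 0.482 -0.04   1.087] ['camera_matrix', 'view'] [[0.012, -1.0, -0.006, -0.039], [0.996, 0.011, 0.087, -0.574], [-0.087, -0.007, 0.996, -1.042], [0.0, 0.0, 0.0, 1.0]]
{'clock': 0.1, 'qpos': array([-1.42897479e+00,  2.76577566e-01,  1.50599038e+00,  2.31918653e-05,
        1.36070883e+00, -1.21006211e-01]), 'qd': array([-0.00012399, -0.00306299, -0.0019927 , -0.00042947,  0.00190339,
       -0.00023252]), 'effort': array([ 1.44962625e-03, -4.17700589e+01, -2.46404493e+01, -1.17619657e-04,
        5.80796041e-03,  1.01932508e-05]), 'position': array([ 0.1493283 , -0.55481385,  0.24150651]), 'ee_rot': array([-8.42133582e-04,  9.91377583e-01,  1.31033503e-01,  2.57458375e-06]), 'contact_force': array([-0.04631823,  0.77636801,  0.34371475]), 'moment': array([-0.01919108,  0.0140922 , -0.01177681]), 'gripper_force': 0.0, 'width': 0.08556575013306494}
```

View pics/scene0.png

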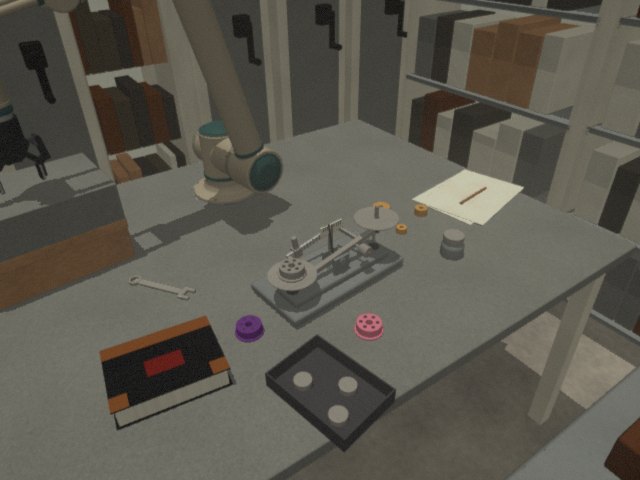

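View pics/top0.png

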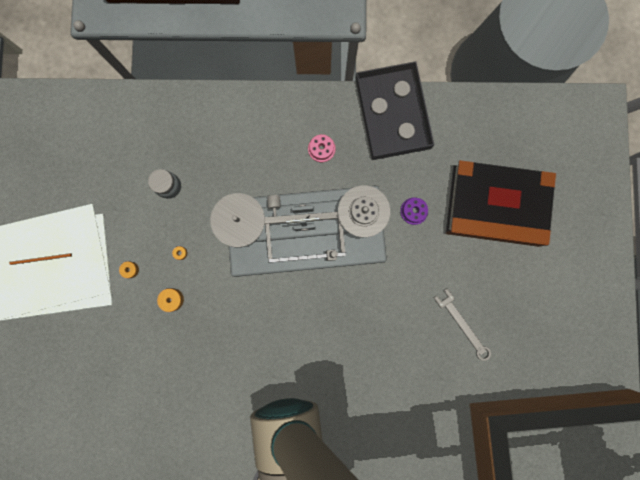

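Candidates: brass weights in the top view are at (169,300) largest, so 500 g, (128,270) probably 200 g, and (179,253) smallest, so 100 g. The wheel is the grey one on the balance at (363,210). The pink wheel (321,147), the purple wheel (415,210) and the grey discs in the tray are decoys. The weight pan is at (237,219) and the poise near (332,255). Next I'll measure these.

```bash
python3 - <<'E'
from h import *
im,K,V,c=grab("top"); hs=cv2.cvtColor(im,cv2.COLOR_RGB2HSV)
m=cv2.inRange(hs,(10,140,110),(25,255,255)); m[:, 220:]=0
n,l,s,cc=cv2.connectedComponentsWithStats(m)
for i in range(1,n):
    if s[i,4]<60: continue
    cs=max(cv2.findContours((l==i).astype(np.uint8),0,1)[0],key=cv2.contourArea); (u,v),r=cv2.minEnclosingCircle(cs)
    print((round(u,1),round(v,1)),s[i,4],onz(K,V,(u,v),.02).round(4),"diam",round(2*r/475*1.05*1000,1))
for nm,uv,z in(("pin",(236,219),.165),("base",(230,275),.046),("base",(385,263),.046),("base",(380,187),.046),("knob",(332,255),.124),("wheel",(364,210),.12),("box",(470,405),.0)): print(nm,onz(K,V,uv,z).round(3))
print("tcp px",proj(K,V,(.149,-.555,.242)))
cr=cv2.resize(im[170:310,110:400],(800,386),interpolation=cv2.INTER_CUBIC)
im2,K2,V2,_=grab("scene"); cr2=cv2.resize(im2[190:330,245:445],(300,210))
im3,K3,V3,_=grab("wrist"); save("w0",im3); print(K3.tolist(),(-V3[:3,:3].T@V3[:3,3]).round(3))
out=np.zeros((600,800,3),np.uint8); out[:386]=cr; out[390:600,:300]=cr2; out[390:600,320:600]=cv2.resize(im3,(280,210)); save("c1",out)
E
```

```text
(179.0, 252.5) 125 [0.5377 0.2837 0.02  ] diam 30.7
(39.5, 258.5) 114 [0.5206 0.5978 0.02  ] diam 131.9
(127.4, 269.3) 204 [0.4986 0.3983 0.02  ] diam 37.4
(168.9, 299.6) 413 [0.4323 0.3024 0.02  ] diam 52.1
pin [0.597 0.131 0.165]
base [0.488 0.162 0.046]
base [ 0.519 -0.176  0.046]
base [ 0.687 -0.165  0.046]
knob [ 0.531 -0.058  0.124]
wheel [ 0.624 -0.123  0.12 ]
box [ 0.207 -0.371  0.   ]
tcp px [622.91685375 478.9825439 ]
[[371.64829954431775, 0.0, 321.34786710509036], [0.0, 371.64829954431775, 237.9679382136594], [0.0, 0.0, 1.0]] [ 0.214 -0.537  0.373]
```

View pics/c1.png

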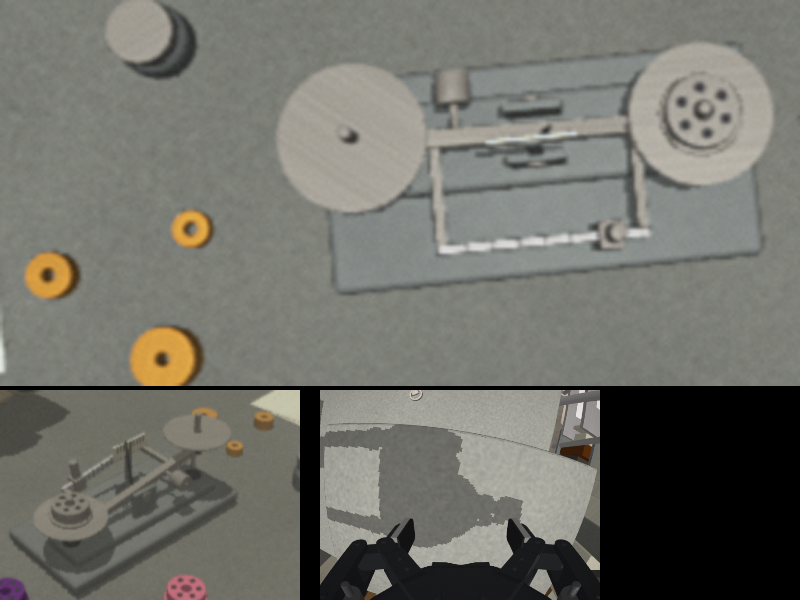

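The crop confirms the choice: the 200 g weight is at (50,275) in the crop, the 100 g at (191,229), the pin tip at about (343,131) and the poise knob near the left end of its travel. Something unclear stands near the arm's start pose, so I'll look at it before moving.

```bash
python3 - <<'E'
from h import *
a,_,_,_=grab("top"); b,_,_,_=grab("scene"); w,_,_,_=grab("wrist")
out=np.zeros((600,800,3),np.uint8)
out[:300,:400]=cv2.resize(cv2.convertScaleAbs(a[330:480,440:640],alpha=1.3),(400,300)); out[:300,400:]=cv2.resize(cv2.convertScaleAbs(b[60:320,0:300],alpha=1.5),(400,300)); out[300:,:400]=cv2.resize(w,(400,300)); save("c2",out)
E
```

```text
(no output)
```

View pics/c2.png

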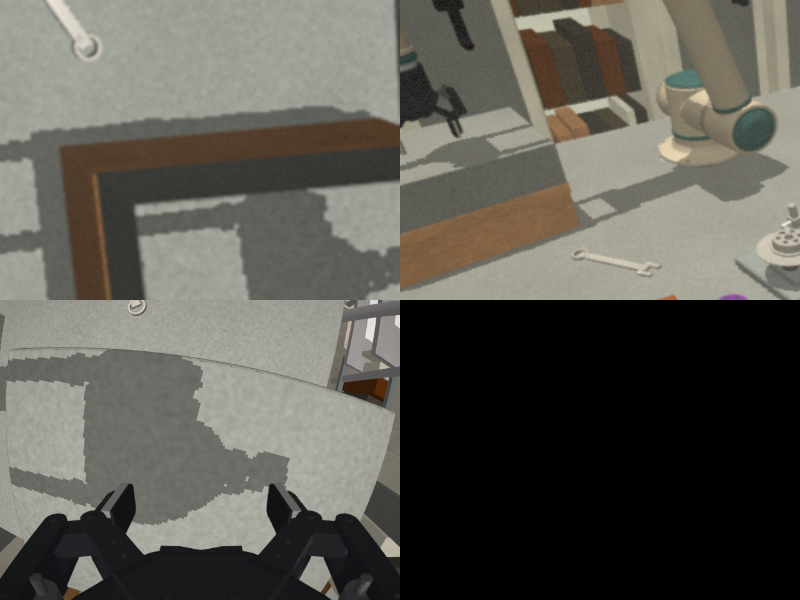

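The unclear object is a plinth about 0.2 m high under the start pose. I'll rise first and then cross to the 200 g weight.

>>> {"api": "drive_tool", "payload": {
  "rows": [
    [[0, 0, 0], [0.5, 1, 5], 8.5],
    [[0, 0, 0], [2, 5.5, 1], 6],
    [[0, 0, -0.171], [2, 5.7, 0], 6],
    [[0, 0, 0], [2.1, 5.7, 0], 6],
    [[0, 0, 0], [2.1, 5.7, 0], 6],
    [[0, 0, 0], [2.1, 5.7, 0], 6],
    [[0, 0, 0], [2.1, 5.7, 0], 6],
    [[0, 0, 0], [2.1, 5.7, 0], 6]
  ],
  "force": 30
}}

```text
clock: 1.4
position: [0.2997, -0.1465, 0.3027]
ee_rot: [0.0, 0.999, 0.045, 0.001]
contact_force: [2.4, -0.4, -0.2]
width: 0.0606
gripper_force: 0.0
```

>>> {"api": "drive_tool", "payload": {
  "rows": [
    [[0, 0, 0], [2.1, 5.7, 0], 6],
    [[0, 0, 0], [2.1, 5.7, 0], 6],
    [[0, 0, 0], [2.1, 5.7, 0], 6],
    [[0, 0, 0], [2.1, 5.7, 0], 6],
    [[0, 0, 0], [2.1, 5.7, -1], 6],
    [[0, 0, 0], [2.1, 5.7, -1], 6],
    [[0, 0, 0], [2.1, 5.7, -1], 6],
    [[0, 0, 0], [2.1, 5.7, -1], 6]
  ]
}}

```text
clock: 2.4
position: [0.4678, 0.3098, 0.2621]
ee_rot: [0.0, 0.999, 0.046, 0.0]
contact_force: [1.3, -1.0, 1.0]
width: 0.0601
gripper_force: 0.0
```

>>> {"api": "drive_tool", "payload": {
  "rows": [
    [[0, 0, 0], [1.1, 4.0, -4], 6],
    [[0, 0, 0], [1.0, 4.0, -4], 6],
    [[0, 0, 0], [0.6, 0.6, -4], 6],
    [[0, 0, 0], [0, 0, 0], 6],
    [[0, 0, 0], [0, 0, 0], 6]
  ]
}}

```text
clock: 3.02
position: [0.4949, 0.3937, 0.1437]
ee_rot: [-0.0, 0.999, 0.046, 0.001]
contact_force: [-0.1, -0.5, 0.6]
width: 0.0599
gripper_force: 0.0
```

```bash
cat >> h.py <<'E'
def brass(im):
    hs=cv2.cvtColor(im,cv2.COLOR_RGB2HSV); return cv2.inRange(hs,(10,110,80),(28,255,255))
E
python3 - <<'E'
from h import *
s=manip.get_state(); im,K,V,_=grab("wrist"); save("w1",im); print(s["position"],s["ee_rot"])
m=brass(im); n,l,st,cc=cv2.connectedComponentsWithStats(m)
for i in range(1,n):
    if st[i,4]>300: print(st[i],cc[i].round(1),onz(K,V,cc[i],.023,True).round(4))
E
```

```text
[0.49492958 0.39367683 0.1436962 ] [-2.52874361e-04  9.98952830e-01  4.57458576e-02  7.03643419e-04]
[  22  166  124   28 1060] [ 84.9 179.3] [0.5218 0.5826 0.023 ]
[ 448  170   43   42 1366] [468.9 190.1] [0.5366 0.2907 0.023 ]
[ 289  200   54   56 2238] [315.8 227.8] [0.4982 0.3979 0.023 ]
[ 415  283   50   48 1064] [443.  303.5] [0.4472 0.2941 0.023 ]
[  0 316  35 102 673] [ 14.6 367.5] [0.3074 0.726  0.023 ]
```

View pics/w1.png

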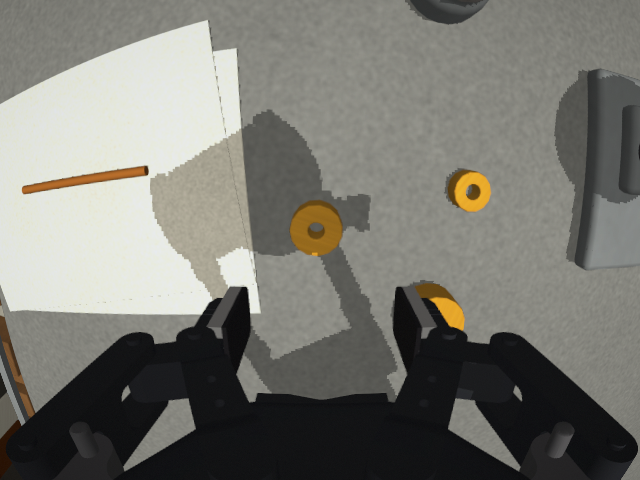

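The wrist view shows w200 centred at (316,228), w100 at (469,190) and w500 behind the right finger. I'll descend and grip w200.

>>> {"api": "drive_tool", "payload": {
  "rows": [
    [[0, 0, 0], [0.35, 0.4, -4], 6],
    [[0, 0, 0], [0, 0, -4], 6],
    [[0, 0, 0], [0, 0, -3], 6],
    [[0, 0, 0], [0, 0, -1.5], 6],
    [[0, 0, 0], [0, 0, 0], 6],
    [[0, 0, 0], [0, 0, 0], 3],
    [[0, 0, 0], [0, 0, 0], 3],
    [[0, 0, 0], [0, 0, 0], 3]
  ],
  "force": 30
}}

```text
clock: 4.08
position: [0.4991, 0.3983, 0.0195]
ee_rot: [-0.001, 0.999, 0.046, 0.002]
contact_force: [-0.1, -0.8, 6.2]
width: 0.0371
gripper_force: 29.8
```

>>> {"api": "drive_tool", "payload": {
  "rows": [
    [[0, 0, 0], [0, 0, 5], 3],
    [[0, 0, 0], [0, 0, 6], 3],
    [[0, 0, 0], [0, -2, 5.5], 3],
    [[0, 0, 0], [0.5, -5.5, 2.3], 3],
    [[0, 0, 0], [1, -6, 0.7], 3],
    [[0, 0, 0], [1, -6, 0], 3],
    [[0, 0, 0], [1, -5.5, 0], 3],
    [[0, 0, 0], [0, -0.8, 0], 3]
  ]
}}

```text
clock: 5.08
position: [0.5333, 0.1363, 0.2127]
ee_rot: [0.001, 0.999, 0.044, 0.0]
contact_force: [0.6, 0.6, -2.6]
width: 0.0367
gripper_force: 31.1
```

>>> {"api": "drive_tool", "payload": {
  "rows": [
    [[0, 0, 0], [0, 0, 0], 3],
    [[0, 0, 0], [0, 0, 0], 3]
  ]
}}

```text
clock: 5.32
position: [0.5326, 0.141, 0.2124]
ee_rot: [-0.0, 0.999, 0.046, -0.0]
contact_force: [0.3, 0.2, -1.5]
width: 0.0374
gripper_force: 31.1
```

```bash
python3 - <<'E'
from h import *
s=manip.get_state(); im,K,V,_=grab("wrist"); save("w2raw",im); print(s["position"],s["ee_rot"],s["contact_force"])
np.savez("w2.npz",im=im,K=K,V=V,p=s["position"],q=s["ee_rot"])
print("guess tip",proj(K,V,(.6,.134,.1665),True))
a=cv2.resize(im,(800,600),interpolation=cv2.INTER_CUBIC); save("w2",a)
E
```

```text
[0.5326036  0.14102973 0.21237068] [-3.94201718e-04  9.98918291e-01  4.64982957e-02 -1.58303564e-05] [ 0.32971943  0.15879887 -1.47251261]
guess tip [349.54151846 137.09974058]
```

View pics/w2.png

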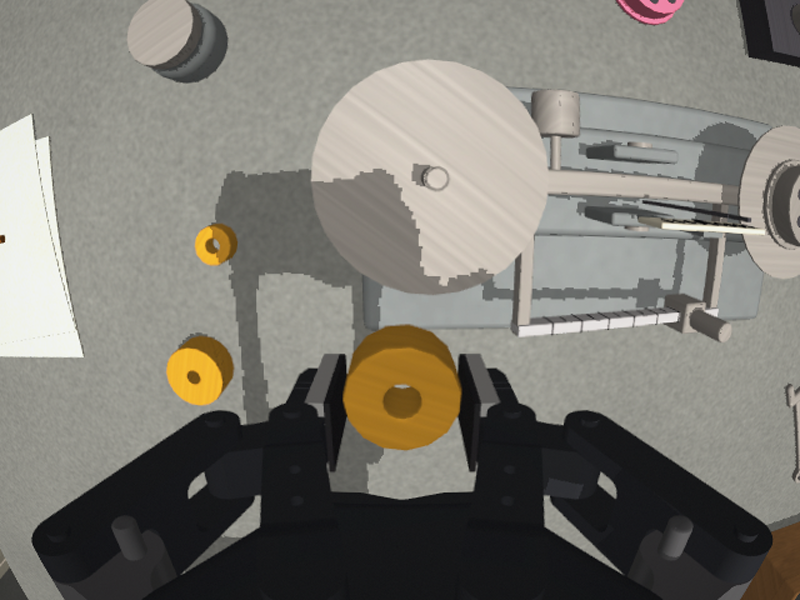

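The pin tip is at (435,179)/1.25 and the w200 bore at (402,400)/1.25. I'll zoom in on both for subpixel centres.

```bash
python3 - <<'E'
from h import *
d=np.load("w2.npz"); im=d["im"]
out=np.hstack([cv2.resize(im[123:163,328:368],(400,400),interpolation=cv2.INTER_CUBIC),cv2.resize(im[300:340,302:342],(400,400),interpolation=cv2.INTER_CUBIC)])
for k in range(0,800,50): out[::4,k]=(255,0,0)
for k in range(0,400,50): out[k,::4]=(255,0,0)
save("z1",out)
E
```

```text
(no output)
```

View pics/z1.png

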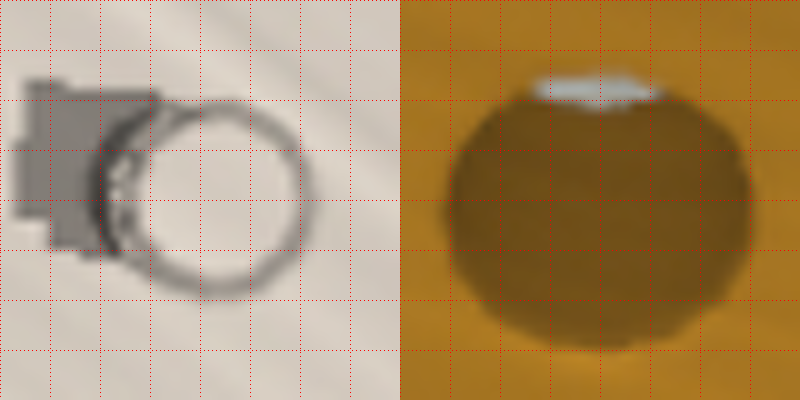

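```bash
python3 - <<'E'
from h import *
d=np.load("w2.npz"); K,V=d["K"],d["V"]
z=d["p"][2]+.0035
pts=[onz(K,V,p,z,True) for p in((321.4,307.0),(321.4,334.3),(306.1,320.6),(336.7,320.6))]
b=np.mean(pts,0); t=np.mean([onz(K,V,p,.1665,True) for p in((349.2,134.2),(349.2,150.8),(341,142.5),(357.4,142.5))],0)
print("bore dia",np.linalg.norm(pts[0]-pts[1]),np.linalg.norm(pts[2]-pts[3]),"bore",b,"TCP",d["p"],"tip",t,"shift cm",(t-b)*100)
E
```

```text
bore dia 0.01213225186265098 0.011862733137683086 bore [0.53015313 0.14080871 0.21587068] TCP [0.5326036  0.14102973 0.21237068] tip [0.5974206  0.13389812 0.1665    ] shift cm [ 6.72674733 -0.69105847 -4.93706782]
```

```bash
python3 - <<'E'
from h import *
from scipy.optimize import least_squares
d=np.load("w2.npz"); K,V,im=d["K"],d["V"],d["im"]
m=brass(im); 
for v in range(290,356,4):
    r=np.where(m[v,260:385])[0]+260
    if len(r): print(v,r.min(),r.max(),end=" | ")
# lower (near) rim of the top face + bore rim: fit x,y,z of top-face centre
cs=max(cv2.findContours(m,cv2.RETR_EXTERNAL,cv2.CHAIN_APPROX_NONE)[0],key=lambda c:cv2.contourArea(c) if 280<c[:,0,0].mean()<360 and c[:,0,1].mean()>250 else 0)[:,0].astype(float)
o=cs[cs[:,1]>322]; c0=np.array([321.4,320.6]); o=o+0.5*(o-c0)/np.linalg.norm(o-c0,axis=1)[:,None]
bo=np.array([(321.4,307.0),(321.4,334.3),(306.1,320.6),(336.7,320.6)])
def f(p,wb=1):
    g=lambda pts,R:np.array([np.hypot(*(onz(K,V,q,p[2],True)-p)[:2])-R for q in pts])
    return np.r_[g(o,.019),wb*3*g(bo,.00575)]
for wb in(0,1):
    s=least_squares(lambda p:f(p,wb),[.53,.141,.216],loss="soft_l1",f_scale=.0003); print("\n",wb,s.x,"rms",np.sqrt(np.mean(f(s.x,wb)**2)), "rel TCP",s.x-d["p"])
E
```

```text
290 281 362 | 294 280 363 | 298 279 365 | 302 277 365 | 306 276 367 | 310 275 368 | 314 275 368 | 318 274 368 | 322 275 367 | 326 276 367 | 330 277 366 | 334 278 364 | 338 280 361 | 342 284 359 | 346 287 356 | 350 291 350 | 354 299 345 | 
 0 [0.52743914 0.1406146  0.2108492 ] rms 0.00018318356143230485 rel TCP [-0.00516446 -0.00041513 -0.00152148]

 1 [0.52785684 0.1406496  0.21143395] rms 0.00032122814894778955 rel TCP [-0.00474676 -0.00038014 -0.00093673]
```

>>> {"api": "drive_tool", "payload": {
  "rows": [
    [[0, 0, 0], [3.3, -0.35, 0], 3],
    [[0, 0, 0], [3.35, -0.35, 0], 3],
    [[0, 0, 0], [0, 0, 0], 3],
    [[0, 0, 0], [0, 0, -1.0], 3],
    [[0, 0, 0], [0, 0, -1.0], 3],
    [[0, 0, 0], [0, 0, 0], 3],
    [[0, 0, 0], [0, 0, 0], 3]
  ]
}}

```text
clock: 6.25
position: [0.5991, 0.1328, 0.1924]
ee_rot: [0.0, 0.999, 0.046, 0.0]
contact_force: [0.5, -0.7, -1.9]
width: 0.037
gripper_force: 31.1
```

>>> {"api": "drive_tool", "payload": {
  "rows": [
    [[0, 0, 0], [0, 0, -0.4], 3],
    [[0, 0, 0], [0, 0, -0.4], 3],
    [[0, 0, 0], [0, 0, -0.4], 3],
    [[0, 0, 0], [0, 0, 0], 3],
    [[0, 0, 0], [0, 0, 0], 3]
  ]
}}

```text
clock: 6.88
position: [0.5995, 0.1329, 0.1806]
ee_rot: [-0.0, 0.999, 0.046, 0.0]
contact_force: [0.1, 1.3, 0.6]
width: 0.0377
gripper_force: 31.3
```

```bash
python3 - <<'E'
from h import *
s=manip.get_state(); im,K,V,_=grab("wrist"); t,_,_,_=grab("top"); sc,_,_,_=grab("scene"); print(s["position"],s["contact_force"],s["moment"])
out=np.zeros((600,800,3),np.uint8); out[:360,:480]=cv2.resize(im[60:420,80:560],(480,360)); out[:300,480:]=cv2.resize(sc[185:305,260:420],(320,240))[:240].repeat(1,0) if 0 else cv2.resize(sc[180:300,280:408],(320,300)); out[360:,:400]=cv2.resize(t[170:290,190:390],(400,240)); save("c3",out)
E
```

```text
[0.5994994  0.13289585 0.18062925] [0.09186609 1.26802398 0.59385945] [ 0.21567781  0.10261708 -0.03599946]
```

View pics/c3.png

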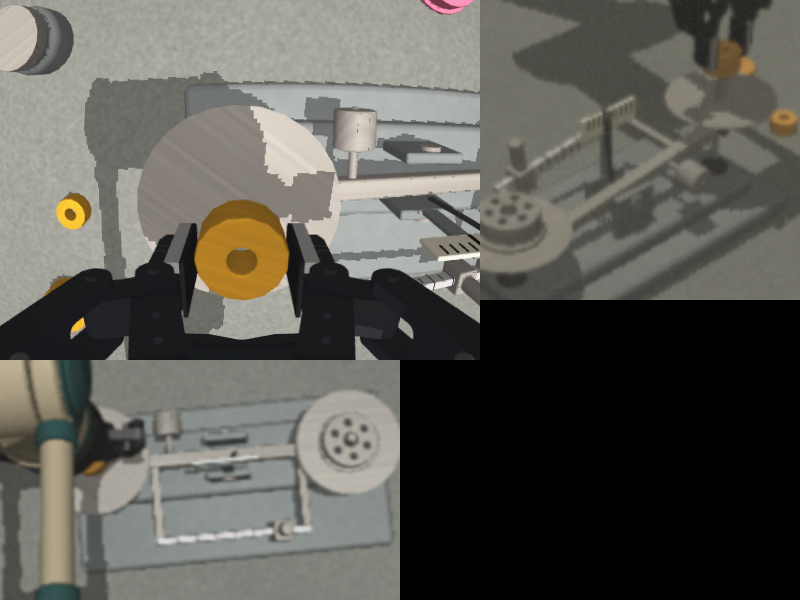

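```bash
cat >> h.py <<'E'
def lift(sc):
    "vertical px shift of the part pan in the scene view against scene0 (negative = part pan up)"
    g=lambda a:cv2.cvtColor(a,cv2.COLOR_RGB2GRAY)
    a=g(cv2.cvtColor(cv2.imread("pics/scene0.png"),cv2.COLOR_BGR2RGB))[256:288,266:318]; b=g(sc)[235:305,250:335]
    f=4; a=cv2.resize(a,None,fx=f,fy=f,interpolation=cv2.INTER_CUBIC); b=cv2.resize(b,None,fx=f,fy=f,interpolation=cv2.INTER_CUBIC)
    r=cv2.matchTemplate(b,a,cv2.TM_CCOEFF_NORMED); _,mx,_,p=cv2.minMaxLoc(r); return (p[0]/f-16,p[1]/f-21,round(mx,3))
E
python3 - <<'E'
from h import *
sc,K,V,_=grab("scene"); print(lift(sc))
for z in (.0935,.0985,.1035,.113,.1325): print(z,proj(K,V,(.622,-.126,z)))
E
```

```text
(-0.25, -1.25, 0.959)
0.0935 [291.34696011 273.68860057]
0.0985 [291.24173831 271.89407812]
0.1035 [291.13596872 270.09021339]
0.113 [290.93348196 266.63686985]
0.1325 [290.51148012 259.43977044]
```

Part pan rose 3.5 mm, so the bore is resting on the pin tip, not threaded. The tool ended 1.2 mm off in y, so I'll lift, correct and lower again.

>>> {"api": "drive_tool", "payload": {
  "rows": [
    [[0, 0, 0], [0, 0, 1.0], 3],
    [[0, 0, 0], [0, 0.12, 0], 3],
    [[0, 0, 0], [0, 0, 0], 3],
    [[0, 0, 0], [0, 0, -0.4], 3],
    [[0, 0, 0], [0, 0, -0.4], 3],
    [[0, 0, 0], [0, 0, -0.3], 3],
    [[0, 0, 0], [0, 0, 0], 3],
    [[0, 0, 0], [0, 0, 0], 3]
  ]
}}

```text
clock: 8.07
position: [0.5994, 0.1339, 0.1792]
ee_rot: [0.0, 0.999, 0.046, -0.0]
contact_force: [0.6, -1.5, -2.4]
width: 0.0372
gripper_force: 31.1
```

```bash
python3 -c "
from h import *
sc,K,V,_=grab('scene'); print(lift(sc)); s=manip.get_state(); print(s['position'],s['contact_force'],s['moment'])"
```

```text
(0.0, 0.0, 0.994)
[0.5993973 0.1338479 0.1793486] [ 1.41537355 -1.16164602 -2.0241238 ] [-0.0675675  -0.09990977 -0.04768716]
```

Threaded: the pan is back at its stop and the force is gone. Lower fully and release.

>>> {"api": "drive_tool", "payload": {
  "rows": [
    [[0, 0, 0], [0, 0, -0.6], 3],
    [[0, 0, 0], [0, 0, -0.7], 3],
    [[0, 0, 0], [0, 0, -0.7], 3],
    [[0, 0, 0], [0, 0, -0.5], 3],
    [[0, 0, 0], [0, 0, -0.2], 3],
    [[0, 0, 0], [0, 0, 0], 3],
    [[0, 0, 0], [0, 0, 0], 3]
  ]
}}

```text
clock: 9.0
position: [0.5993, 0.1339, 0.1523]
ee_rot: [0.0, 0.999, 0.046, -0.0]
contact_force: [1.2, -0.0, -2.0]
width: 0.0373
gripper_force: 31.1
```

```bash
python3 -c "
from h import *
sc,K,V,_=grab('scene'); print(lift(sc)); s=manip.get_state(); print(s['position'],s['contact_force'],s['moment'])"
```

```text
(0.0, 0.0, 0.994)
[0.59929613 0.13390641 0.15231455] [ 1.15030995 -0.32523861 -2.43757456] [-0.03008429 -0.12445664  0.03990751]
```

>>> {"api": "drive_tool", "payload": {
  "rows": [
    [[0, 0, 0], [0, 0, 0], 4.6],
    [[0, 0, 0], [0, 0, 0], 4.8],
    [[0, 0, 0], [0, 0, 2], 4.8],
    [[0, 0, 0], [0, 0, 4], 4.8],
    [[0, 0, 0], [-3, -3, 1], 3.5],
    [[0, 0, 0], [-3.5, -5, 0], 3.5],
    [[0, 0, 0], [-3.5, -5, 0], 3.5],
    [[0, 0, 0], [0, -5, 0], 3.5]
  ]
}}

```text
clock: 10.05
position: [0.4964, -0.0466, 0.223]
ee_rot: [-0.0, 0.999, 0.046, -0.0]
contact_force: [1.0, 0.2, -0.0]
width: 0.035
gripper_force: 0.0
```

>>> {"api": "drive_tool", "payload": {
  "rows": [
    [[0, 0, 0], [0, 0, 0], 3.5],
    [[0, 0, 0], [0, 0, 0], 3.5]
  ]
}}

```text
clock: 10.3
position: [0.4994, -0.0458, 0.2226]
ee_rot: [-0.0, 0.999, 0.045, 0.0]
contact_force: [-0.1, 0.4, 0.2]
width: 0.0349
gripper_force: 0.0
```

```bash
python3 - <<'E'
from h import *
sc,_,_,_=grab('scene'); print(lift(sc)); s=manip.get_state(); im,K,V,_=grab("wrist"); print(s["position"],s["contact_force"])
np.savez("w4.npz",im=im,K=K,V=V,p=s["position"])
save("w4",cv2.resize(im,(800,600),interpolation=cv2.INTER_CUBIC))
E
```

```text
(0.0, 0.0, 0.902)
[ 0.49945922 -0.04525708  0.22244184] [0.02542979 0.18932338 0.57999095]
```

View pics/w4.png

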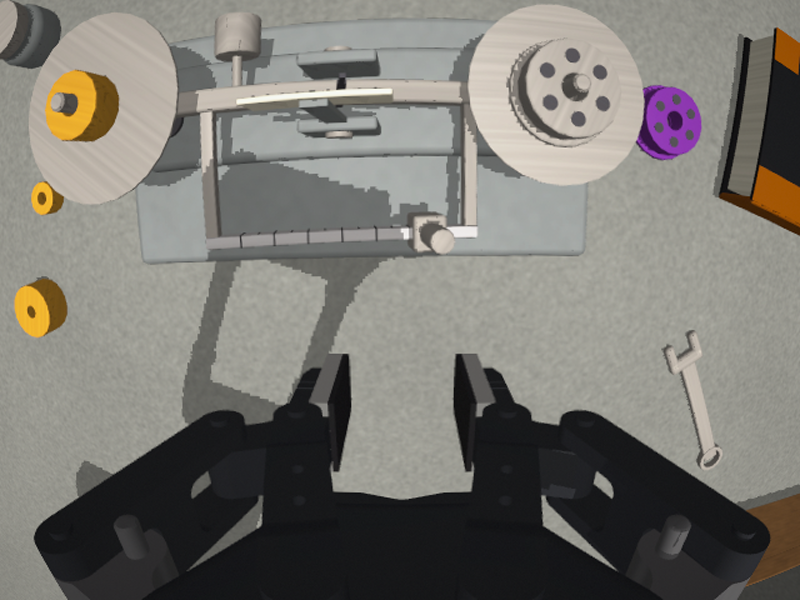

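The 200 g weight sits down on the dish with the pin protruding at (62,103). The poise knob top is at (442,240) and the wheel's pin tip at (580,83), both in 1.25x pixels.

```bash
python3 - <<'E'
from h import *
d=np.load("w4.npz"); K,V=d["K"],d["V"]
g=lambda u,v,z:onz(K,V,(u/1.25,v/1.25),z,True)
wp=g(580,83,.1275); pp=g(61,103,.1665); print("wheelpin",wp,"pin",pp)
yaw=np.arctan2(-(pp-wp)[0],(pp-wp)[1]); print("yaw",yaw,"dist",np.hypot(*(pp-wp)[:2]))
y=np.array([-np.sin(yaw),np.cos(yaw)]); x=np.array([np.cos(yaw),np.sin(yaw)])
c0,s0=np.cos(.15),np.sin(.15)
O=wp[:2]+y*.1285
print("O",O)
c=[g(143,263,.046),g(585,254,.046)]; print("base corners rel",[((q[:2]-O)@x,(q[:2]-O)@y) for q in c])
for t in np.arange(0,.03,.01):
    yb=-.06+t; P=O-.085*x+y*(yb*c0-.044*s0); zz=.08+yb*s0+.044*c0
    q=g(442,240,zz); print(t,"pred",P,"z",zz,"seen",q,"rel y",(q[:2]-O)@y,(q[:2]-O)@x)
E
```

```text
wheelpin [ 0.62250608 -0.12384485  0.1275    ] pin [0.59546642 0.12867164 0.1665    ]
yaw 0.10667429668457686 dist 0.253960079830789
O [0.60882442 0.00392471]
base corners rel [(np.float64(-0.10369797773936237), np.float64(0.15736043204183703)), (np.float64(-0.10330630570486633), np.float64(-0.1673187410913163))]
0.0 pred [ 0.53132426 -0.07065235] z 0.1145396394807699 seen [ 0.53204463 -0.06330521  0.11453964] rel y -0.058672861685878486 -0.08350145520738624
0.01 pred [ 0.5302715  -0.06082085] z 0.1160340208055059 seen [ 0.53225542 -0.06315358  0.11603402] rel y -0.058544536261083836 -0.08327572118148685
0.02 pred [ 0.52921873 -0.05098934] z 0.11752840213024189 seen [ 0.53246621 -0.06300195  0.1175284 ] rel y -0.05841621083628922 -0.08304998715558734
```

Now the poise: straddle the knob with open fingers and push it to about 80 mm. That point tells whether the 100 g weight is needed.

>>> {"api": "drive_tool", "payload": {
  "rows": [
    [[0, 0, 0], [1.65, -0.9, 0], 3],
    [[0, 0, 0], [1.6, -0.9, -1], 3],
    [[0, 0, 0], [0, 0, -4], 3],
    [[0, 0, 0], [0, 0, -3], 3],
    [[0, 0, 0], [0, 0, -2], 3],
    [[0, 0, 0], [0, 0, -0.5], 3],
    [[0, 0, 0], [0, 0, 0], 3]
  ]
}}

```text
clock: 11.28
position: [0.5326, -0.0643, 0.1169]
ee_rot: [0.0, 0.999, 0.046, -0.0]
contact_force: [0.5, -0.4, -0.7]
width: 0.0298
gripper_force: 0.0
```

>>> {"api": "drive_tool", "payload": {
  "rows": [
    [[0, 0, 0], [-0.04, 0.5, 0], 3],
    [[0, 0, 0], [-0.07, 0.7, 0], 3],
    [[0, 0, 0], [-0.09, 1.0, 0], 3],
    [[0, 0, 0], [-0.12, 1.3, 0], 3],
    [[0, 0, 0], [-0.12, 1.3, 0], 3],
    [[0, 0, 0], [-0.12, 1.3, 0], 3],
    [[0, 0, 0], [-0.11, 1.2, 0], 3],
    [[0, 0, 0], [-0.07, 0.8, 0], 3]
  ]
}}

```text
clock: 12.28
position: [0.5242, 0.0179, 0.1172]
ee_rot: [-0.0, 0.999, 0.046, -0.0]
contact_force: [0.5, -0.5, 1.4]
width: 0.0301
gripper_force: 0.5
```

>>> {"api": "drive_tool", "payload": {
  "rows": [
    [[0, 0, 0], [0, 0, 0], 3],
    [[0, 0, 0], [0, 0, 0], 3]
  ]
}}

```text
clock: 12.52
position: [0.5244, 0.017, 0.1172]
ee_rot: [-0.0, 0.999, 0.046, -0.0]
contact_force: [-0.4, 0.3, -0.3]
width: 0.0302
gripper_force: 0.0
```

>>> {"api": "drive_tool", "payload": {
  "rows": [
    [[0, 0, 0], [0.06, -0.7, 0], 3],
    [[0, 0, 0], [0, 0, 1], 3],
    [[0, 0, 0], [0, 0, 3], 3],
    [[0, 0, 0], [-1.5, 0, 3], 3],
    [[0, 0, 0], [-1.5, 0, 2], 3],
    [[0, 0, 0], [0, 0, 0], 3],
    [[0, 0, 0], [0, 0, 0], 3]
  ]
}}

```text
clock: 13.4
position: [0.4953, 0.0098, 0.207]
ee_rot: [0.0, 0.999, 0.046, 0.0]
contact_force: [0.9, -0.1, -0.0]
width: 0.0304
gripper_force: 0.0
```

```bash
python3 - <<'E'
from h import *
sc,Ks,Vs,_=grab('scene'); print(lift(sc)); s=manip.get_state(); im,K,V,_=grab("wrist"); print(s["position"],s["contact_force"])
np.savez("w5.npz",im=im,K=K,V=V,p=s["position"]); save("w5",im); save("s5",sc)
E
```

```text
(0.0, 0.0, 0.963)
[0.49514003 0.00982957 0.20660457] [-0.28416274 -0.21888694  0.51192707]
```

```bash
python3 - <<'E'
from h import *
sc,K,V,_=grab('scene'); print(lift(sc))
O=np.array([.6088,.0039]);yaw=.1; y=np.array([-np.sin(yaw),np.cos(yaw)]); x=np.array([np.cos(yaw),np.sin(yaw)])
def knob(t,th=-.15):
    c,s=np.cos(th),np.sin(th); yb=t-.06; h=.040
    P=O-.085*x+y*(yb*c+h*s); return [*P,.08-yb*s+h*c]
for t in(0,.007,.06,.07,.08,.09): print(t,proj(K,V,knob(t)).round(1),[round(float(v),3) for v in knob(t)])
a=cv2.imread("pics/scene0.png",0)[200:270,270:380]; b=cv2.cvtColor(sc,cv2.COLOR_RGB2GRAY)[200:270,270:380]
d=(cv2.GaussianBlur(cv2.absdiff(a,b),(3,3),0)>18).astype(np.uint8); n,l,st,cc=cv2.connectedComponentsWithStats(d)
for i in range(1,n):
    if st[i,4]>8: print(st[i]+[270,200,0,0,0],cc[i]+[270,200], (b.astype(int)-a)[l==i].mean())
E
```

```text
(0.0, 0.0, 0.959)
0 [291.1 239.9] [0.531, -0.07, 0.111]
0.007 [293.4 238.5] [0.53, -0.063, 0.112]
0.06 [310.4 227.8] [0.525, -0.011, 0.12]
0.07 [313.5 225.8] [0.524, -0.001, 0.121]
0.08 [316.6 223.8] [0.523, 0.009, 0.123]
0.09 [319.7 221.9] [0.522, 0.019, 0.124]
[270 200  18  18 214] [276.43457944 207.74299065] 36.49065420560748
[ 286  200   50   39 1039] [308.39846006 215.62271415] -34.24061597690087
[356 209   6   6  22] [358.68181818 211.59090909] -34.04545454545455
[368 211  12  11  96] [373.67708333 215.98958333] -23.614583333333332
[270 219   3   5  11] [270.81818182 221.        ] 33.45454545454545
[341 227   4   4  11] [342.63636364 228.63636364] -30.0
[333 232  19  14 135] [342.22222222 239.91111111] -33.28148148148148
[306 237  22  22 183] [317.38251366 248.09836066] -32.49180327868852
[291 239   9  13  77] [294.71428571 245.18181818] 35.103896103896105
[294 252   9   6  35] [298.14285714 254.68571429] 28.571428571428573
```

Still at the stop with the poise near 80, so the 100 g weight is needed. Fetch it.

>>> {"api": "drive_tool", "payload": {
  "rows": [
    [[0, 0, 0], [0.4, 4, 0.5], 5],
    [[0, 0, 0], [0.6, 6, 0], 5],
    [[0, 0, 0], [0.6, 6, 0], 5],
    [[0, 0, 0], [0.6, 6, 0], 5],
    [[0, 0, 0], [0.6, 4, -3], 5],
    [[0, 0, 0], [0.6, 1.4, -3], 5],
    [[0, 0, 0], [0.6, 0, 0], 5],
    [[0, 0, 0], [0, 0, 0], 5]
  ]
}}

```text
clock: 14.55
position: [0.5361, 0.2834, 0.1526]
ee_rot: [0.0, 0.999, 0.046, 0.0]
contact_force: [-0.1, 0.1, 0.0]
width: 0.0498
gripper_force: 0.0
```

>>> {"api": "drive_tool", "payload": {
  "rows": [
    [[0, 0, 0], [0, 0, 0], 5]
  ]
}}

```text
clock: 14.68
position: [0.5359, 0.2832, 0.1537]
ee_rot: [-0.0, 0.999, 0.045, 0.001]
contact_force: [-0.3, 0.3, 0.1]
width: 0.0502
gripper_force: 0.0
```

```bash
cat >> h.py <<'E'
def bores(im,K,V,z,amin=400):
    "holes in brass blobs -> bore rim centre on plane z"
    m=cv2.morphologyEx(brass(im),cv2.MORPH_OPEN,np.ones((3,3))); cs,hi=cv2.findContours(m,cv2.RETR_CCOMP,cv2.CHAIN_APPROX_NONE); r=[]
    for c,h in zip(cs,hi[0]):
        if h[3]>=0 and cv2.contourArea(c)>25 and cv2.contourArea(cs[h[3]])>amin:
            e=cv2.fitEllipse(c); p=np.array([onz(K,V,q[0],z,True) for q in c]); mid=(p.max(0)+p.min(0))/2
            r.append((np.round(e[0],1),cv2.contourArea(cs[h[3]]),mid.round(4),(p.max(0)-p.min(0)).round(4)))
    return r
E
python3 - <<'E'
from h import *
s=manip.get_state(); im,K,V,_=grab("wrist"); sc,_,_,_=grab('scene'); print(lift(sc),s["position"]); save("w6",im)
for r in bores(im,K,V,.018): print(r)
d=np.load("w2.npz"); print("w2",bores(d["im"],d["K"],d["V"],.2159))
im1=cv2.cvtColor(cv2.imread("pics/w1.png"),cv2.COLOR_BGR2RGB)
n,l,st,cc=cv2.connectedComponentsWithStats(brass(im))
for i in range(1,n):
    if st[i,4]>300: print(st[i],onz(K,V,cc[i],.018,True).round(4))
E
```

```text
(0.0, 0.0, 0.981) [0.53588799 0.28321868 0.15366588]
(array([319. , 225.5]), 1324.0, array([0.5375, 0.285 , 0.018 ]), array([0.0086, 0.0105, 0.    ]))
w2 [(array([321.2, 308.9]), 7319.5, array([0.5353, 0.1413, 0.2159]), array([0.0019, 0.005 , 0.    ])), (array([172.6, 195. ]), 836.5, array([0.5745, 0.1998, 0.2159]), array([0.0036, 0.0029, 0.    ]))]
[ 592  162   48   80 3119] [0.5896 0.0115 0.018 ]
[ 299  205   41   43 1282] [0.5369 0.2851 0.018 ]
[  0 208  52  14 381] [0.5259 0.5606 0.018 ]
[ 258  313   63   68 3411] [0.4312 0.2998 0.018 ]
```

>>> {"api": "drive_tool", "payload": {
  "rows": [
    [[0, 0, 0], [0.14, 0.17, -4], 5],
    [[0, 0, 0], [0, 0, -4], 5],
    [[0, 0, 0], [0, 0, -3.5], 5],
    [[0, 0, 0], [0, 0, -2.2], 5],
    [[0, 0, 0], [0, 0, 0], 5],
    [[0, 0, 0], [0, 0, 0], 2.4],
    [[0, 0, 0], [0, 0, 0], 2.4],
    [[0, 0, 0], [0, 0, 0], 2.4]
  ]
}}

```text
clock: 15.78
position: [0.5377, 0.286, 0.017]
ee_rot: [-0.0, 0.999, 0.046, 0.002]
contact_force: [-0.7, -0.3, 5.5]
width: 0.029
gripper_force: 30.2
```

>>> {"api": "drive_tool", "payload": {
  "rows": [
    [[0, 0, 0], [0, 0, 0], 2.4],
    [[0, 0, 0], [0, 0, 0], 2.4]
  ]
}}

```text
clock: 16.02
position: [0.5377, 0.2859, 0.017]
ee_rot: [-0.0, 0.999, 0.046, 0.002]
contact_force: [0.7, -0.8, 6.9]
width: 0.0292
gripper_force: 30.3
```

>>> {"api": "drive_tool", "payload": {
  "rows": [
    [[0, 0, 0], [0, 0, 4], 2.4],
    [[0, 0, 0], [0, 0, 6], 2.4],
    [[0, 0, 0], [0, -1, 6], 2.4],
    [[0, 0, 0], [0, -4.5, 3], 2.4],
    [[0, 0, 0], [-0.2, -5, 0.5], 2.4],
    [[0, 0, 0], [-0.2, -4, 0], 2.4],
    [[0, 0, 0], [0, 0, 0], 2.4],
    [[0, 0, 0], [0, 0, 0], 2.4]
  ]
}}

```text
clock: 17.02
position: [0.5323, 0.1409, 0.2103]
ee_rot: [-0.0, 0.999, 0.046, -0.0]
contact_force: [-0.1, -0.2, -1.1]
width: 0.0288
gripper_force: 30.2
```

>>> {"api": "drive_tool", "payload": {
  "rows": [
    [[0, 0, 0], [0, 0, 0], 2.4],
    [[0, 0, 0], [0, 0, 0], 2.4]
  ]
}}

```text
clock: 17.27
position: [0.5324, 0.1415, 0.2101]
ee_rot: [-0.0, 0.999, 0.047, -0.0]
contact_force: [0.3, 0.9, -0.7]
width: 0.029
gripper_force: 30.2
```

```bash
python3 - <<'E'
from h import *
s=manip.get_state(); im,K,V,_=grab("wrist"); sc,_,_,_=grab('scene'); print(lift(sc),s["position"],s["ee_rot"],s["width"])
np.savez("w7.npz",im=im,K=K,V=V,p=s["position"])
t=proj(K,V,(.5974,.1339,.1665),True); b=proj(K,V,s["position"]+[-.0022,0,.001],True); print(t,b)
out=np.zeros((600,800,3),np.uint8)
for k,q in enumerate((t,b)):
    u,v=(q-20).round().astype(int); print(k,"origin",u,v)
    out[:400,400*k:400*k+400]=cv2.resize(im[v:v+40,u:u+40],(400,400),interpolation=cv2.INTER_CUBIC)
for k in range(0,800,50): out[:400:4,k]=(255,0,0)
for k in range(0,400,50): out[k,::4]=(255,0,0)
out[400:,:266]=cv2.resize(im,(266,200)); out[400:,270:500]=cv2.resize(sc[200:300,270:385],(230,200)); save("z2",out)
E
```

```text
(0.0, 0.0, 0.981) [0.53244271 0.141533   0.21011818] [-4.78313006e-05  9.98915513e-01  4.65593342e-02 -1.56453119e-04] 0.02898408835742956
[350.67121957 142.3343355 ] [320.9512378  317.17456278]
0 origin 331 122
1 origin 301 297
```

View pics/z2.png

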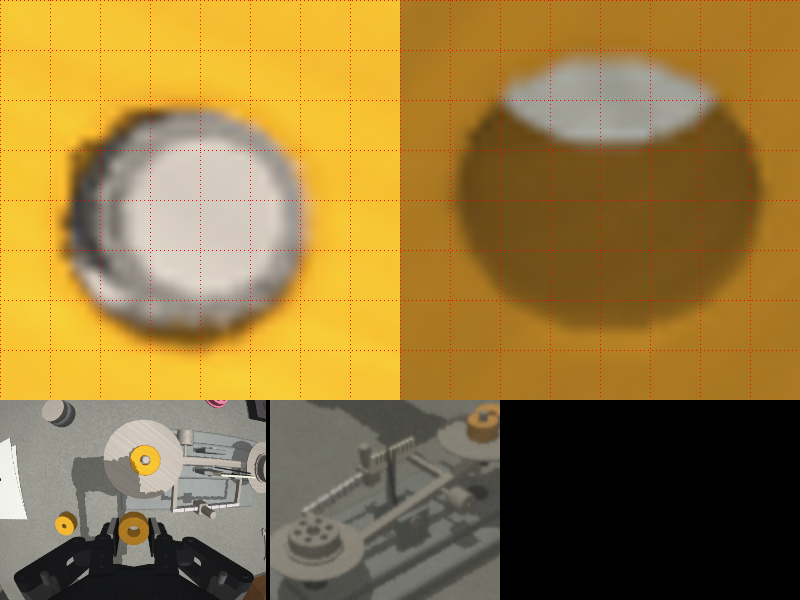

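```bash
python3 - <<'E'
from h import *
d=np.load("w7.npz"); K,V=d["K"],d["V"]; z=d["p"][2]+.001
b=np.mean([onz(K,V,p,z,True) for p in((321.6,301.8),(321.6,329.3),(306.3,315.55),(336.9,315.55))],0)
t=np.mean([onz(K,V,p,.1665,True) for p in((350.8,134.8),(350.8,151.2),(342.6,143.0),(359,143.0))],0)
print("bore",b,"rel",b-d["p"],"tip",t,"shift cm",(t-b)*100,"target TCP",d["p"]+t-b+[-.0003,-.0003,0])
E
```

```text
bore [0.53092095 0.14134025 0.21111818] rel [-0.00152176 -0.00019275  0.001     ] tip [0.59709747 0.13380413 0.1665    ] shift cm [ 6.61765201 -0.75361185 -4.46181834] target TCP [0.59831923 0.13369688 0.1655    ]
```

>>> {"api": "drive_tool", "payload": {
  "rows": [
    [[0, 0, 0], [3.3, -0.4, 0], 2.4],
    [[0, 0, 0], [3.3, -0.38, 0], 2.4],
    [[0, 0, 0], [0, 0, -1], 2.4],
    [[0, 0, 0], [0, 0, -0.8], 2.4],
    [[0, 0, 0], [0, 0, 0], 2.4],
    [[0, 0, 0], [0, 0, 0], 2.4],
    [[0, 0, 0], [0, 0, 0], 2.4]
  ]
}}

```text
clock: 18.25
position: [0.5984, 0.1329, 0.1929]
ee_rot: [-0.0, 0.999, 0.046, 0.0]
contact_force: [-0.8, -0.2, -0.3]
width: 0.0292
gripper_force: 30.2
```

>>> {"api": "drive_tool", "payload": {
  "rows": [
    [[0, 0, 0], [0, 0.08, 0], 2.4],
    [[0, 0, 0], [0, 0, -0.5], 2.4],
    [[0, 0, 0], [0, 0, -0.4], 2.4],
    [[0, 0, 0], [0, 0, -0.3], 2.4],
    [[0, 0, 0], [0, 0, -0.3], 2.4],
    [[0, 0, 0], [0, 0, 0], 2.4],
    [[0, 0, 0], [0, 0, 0], 2.4]
  ]
}}

```text
clock: 19.12
position: [0.5985, 0.1336, 0.1774]
ee_rot: [0.0, 0.999, 0.046, 0.0]
contact_force: [-0.4, -0.4, -1.2]
width: 0.029
gripper_force: 30.2
```

```bash
python3 -c "
from h import *
sc,K,V,_=grab('scene'); print(lift(sc)); s=manip.get_state(); print(s['position'],s['contact_force'],s['moment'])"
```

```text
(0.0, -0.75, 0.964)
[0.59854692 0.13361611 0.17745226] [ 0.68270208 -0.4869756  -0.43606039] [0.01015932 0.00960675 0.01714099]
```

>>> {"api": "drive_tool", "payload": {
  "rows": [
    [[0, 0, 0], [0, 0, -0.2], 2.4],
    [[0, 0, 0], [0, 0, -0.2], 2.4],
    [[0, 0, 0], [0, 0, 0], 2.4]
  ]
}}

```text
clock: 19.55
position: [0.5985, 0.1336, 0.1731]
ee_rot: [0.0, 0.999, 0.046, -0.0]
contact_force: [0.5, 0.4, -0.8]
width: 0.0293
gripper_force: 30.2
```

```bash
python3 -c "
from h import *
sc,K,V,_=grab('scene'); print(lift(sc)); s=manip.get_state(); print(s['position'],s['contact_force'],s['moment'])"
```

```text
(-0.25, -0.75, 0.961)
[0.59850161 0.13362153 0.17323905] [ 0.05608745  0.55497598 -1.12121693] [ 0.02756281  0.01854682 -0.07892281]
```

Threaded (4 mm lower with no further pan sinking). Seat it, release and back off.

>>> {"api": "drive_tool", "payload": {
  "rows": [
    [[0, 0, 0], [0, 0, -0.2], 2.4],
    [[0, 0, 0], [0, 0, 0], 2.4],
    [[0, 0, 0], [0, 0, 0], 4],
    [[0, 0, 0], [0, 0, 0], 4.4],
    [[0, 0, 0], [0, 0, 2], 4.4],
    [[0, 0, 0], [0, 0, 4], 4.4],
    [[0, 0, 0], [-3.5, -2, 0], 3.5],
    [[0, 0, 0], [-5, -2, 0], 3.5]
  ]
}}

```text
clock: 20.6
position: [0.5138, 0.0931, 0.2318]
ee_rot: [0.0, 0.999, 0.046, 0.001]
contact_force: [0.0, 0.0, 0.1]
width: 0.0348
gripper_force: 0.0
```

>>> {"api": "drive_tool", "payload": {
  "rows": [
    [[0, 0, 0], [-1.5, -3, 0], 3.0],
    [[0, 0, 0], [0, -2, 0], 3.0],
    [[0, 0, 0], [0, 0, 0], 3.0],
    [[0, 0, 0], [0, 0, 0], 3.0],
    [[0, 0, 0], [0, 0, 0], 3.0],
    [[0, 0, 0], [0, 0, 0], 3.0],
    [[0, 0, 0], [0, 0, 0], 3.0],
    [[0, 0, 0], [0, 0, 0], 3.0]
  ]
}}

```text
clock: 21.6
position: [0.4985, 0.0438, 0.2313]
ee_rot: [0.0, 0.999, 0.046, -0.0]
contact_force: [0.2, -0.2, 0.5]
width: 0.0299
gripper_force: 0.0
```

```bash
python3 - <<'E'
from h import *
s=manip.get_state(); sc,K,V,_=grab("scene"); im,Kw,Vw,_=grab("wrist"); save("s8",sc); save("w8",im); np.savez("w8.npz",im=im,K=Kw,V=Vw,p=s["position"]); print(lift(sc),s["position"])
m=brass(sc)[180:250,340:420]; n,l,st,cc=cv2.connectedComponentsWithStats(m)
for i in range(1,n):
    if st[i,4]>10: print(st[i]+[340,180,0,0,0],cc[i]+[340,180])
for z in (.0935,.113,.1325):
  print(z,"w200 top",proj(K,V,(.597,.134,z+.023)).round(1),"w100 top",proj(K,V,(.597,.134,z+.041)).round(1), "part",proj(K,V,(.622,-.126,.226-z)).round(1))
E
```

```text
(-1.0, -14.5, 0.832) [0.49849318 0.04377695 0.2312627 ]
[368 202  22  32 458] [377.82532751 216.81659389]
0.0935 w200 top [375.6 223.1] w100 top [376.  216.9] part [290.5 259.4]
0.113 w200 top [376.  216.4] w100 top [376.4 210. ] part [290.9 266.6]
0.1325 w200 top [376.4 209.5] w100 top [376.8 203. ] part [291.3 273.7]
```

The beam now rests at the weight-down stop, so what is left is below 40 g. I'll push the poise back to about 30 mm.

>>> {"api": "drive_tool", "payload": {
  "rows": [
    [[0, 0, 0], [1.25, -1.2, 0], 3],
    [[0, 0, 0], [1.2, -1.2, -1.4], 3],
    [[0, 0, 0], [0, 0, -4], 3],
    [[0, 0, 0], [0, 0, -3.5], 3],
    [[0, 0, 0], [0, 0, -2], 3],
    [[0, 0, 0], [0, 0, -0.5], 3],
    [[0, 0, 0], [0, 0, 0], 3],
    [[0, 0, 0], [0, 0, 0], 3]
  ]
}}

```text
clock: 22.7
position: [0.5239, 0.0193, 0.1181]
ee_rot: [0.0, 0.999, 0.046, 0.001]
contact_force: [-0.2, -0.9, -0.4]
width: 0.03
gripper_force: 0.0
```

>>> {"api": "drive_tool", "payload": {
  "rows": [
    [[0, 0, 0], [0.05, -0.5, 0], 3],
    [[0, 0, 0], [0.07, -0.8, 0], 3],
    [[0, 0, 0], [0.09, -1.0, 0], 3],
    [[0, 0, 0], [0.09, -1.0, 0], 3],
    [[0, 0, 0], [0.09, -1.0, 0], 3],
    [[0, 0, 0], [0.07, -0.8, 0], 3],
    [[0, 0, 0], [0.05, -0.5, 0], 3],
    [[0, 0, 0], [0, 0, 0], 3]
  ]
}}

```text
clock: 23.7
position: [0.528, -0.037, 0.1172]
ee_rot: [0.0, 0.999, 0.046, -0.0]
contact_force: [0.5, -0.7, 0.6]
width: 0.0297
gripper_force: 0.0
```

>>> {"api": "drive_tool", "payload": {
  "rows": [
    [[0, 0, 0], [0, 0, 0], 3],
    [[0, 0, 0], [-0.06, 0.7, 0], 3],
    [[0, 0, 0], [0, 0, 0], 3],
    [[0, 0, 0], [0, 0, 2], 3],
    [[0, 0, 0], [0, 0, 4], 3],
    [[0, 0, 0], [0, 0, 0], 3],
    [[0, 0, 0], [0, 0, 0], 3],
    [[0, 0, 0], [0, 0, 0], 3]
  ]
}}

```text
clock: 24.7
position: [0.5266, -0.0292, 0.1762]
ee_rot: [-0.0, 0.999, 0.046, -0.001]
contact_force: [0.3, 0.1, 0.3]
width: 0.0306
gripper_force: 0.0
```

>>> {"api": "drive_tool", "payload": {
  "rows": [
    [[0, 0, 0], [0, 0, 0], 3],
    [[0, 0, 0], [0, 0, 0], 3],
    [[0, 0, 0], [0, 0, 0], 3],
    [[0, 0, 0], [0, 0, 0], 3],
    [[0, 0, 0], [0, 0, 0], 3],
    [[0, 0, 0], [0, 0, 0], 3],
    [[0, 0, 0], [0, 0, 0], 3],
    [[0, 0, 0], [0, 0, 0], 3]
  ]
}}

```text
clock: 25.7
position: [0.5275, -0.0294, 0.1773]
ee_rot: [0.0, 0.999, 0.046, -0.0]
contact_force: [-0.1, -0.4, 0.3]
width: 0.0299
gripper_force: 0.0
```

```bash
python3 - <<'E'
from h import *
s=manip.get_state(); print(s["position"])
for k in range(3):
    sc,K,V,_=grab("scene"); print(lift(sc))
m=brass(sc)[180:250,340:420]; n,l,st,cc=cv2.connectedComponentsWithStats(m)
for i in range(1,n):
    if st[i,4]>10: print(st[i]+[340,180,0,0,0],cc[i]+[340,180])
save("s9",sc)
E
```

```text
[ 0.52745644 -0.02936639  0.17733866]
(-1.25, -9.75, 0.801)
(-1.25, -9.75, 0.8)
(-1.25, -9.75, 0.8)
[369 202  21  28 403] [378.0942928  214.84615385]
```

Settled at about +0.052 rad, roughly 14 g too much. Push the poise about 15 mm further back.

>>> {"api": "drive_tool", "payload": {
  "rows": [
    [[0, 0, 0], [0, 0, -3], 3],
    [[0, 0, 0], [0, 0, -2.5], 3],
    [[0, 0, 0], [0, 0, -0.5], 3],
    [[0, 0, 0], [0.03, -0.5, 0], 3],
    [[0, 0, 0], [0.05, -0.6, 0], 3],
    [[0, 0, 0], [0.06, -0.6, 0], 3],
    [[0, 0, 0], [0.06, -0.56, 0], 3],
    [[0, 0, 0], [0, 0, 0], 3]
  ]
}}

```text
clock: 26.85
position: [0.5298, -0.0528, 0.1176]
ee_rot: [0.0, 0.999, 0.046, 0.0]
contact_force: [0.3, 0.2, 0.6]
width: 0.0302
gripper_force: 0.0
```

>>> {"api": "drive_tool", "payload": {
  "rows": [
    [[0, 0, 0], [0, 0, 0], 3],
    [[0, 0, 0], [-0.06, 0.7, 0], 3],
    [[0, 0, 0], [0, 0, 0], 3],
    [[0, 0, 0], [0, 0, 2], 3],
    [[0, 0, 0], [0, 0, 4], 3],
    [[0, 0, 0], [0, 0, 0], 3],
    [[0, 0, 0], [0, 0, 0], 3],
    [[0, 0, 0], [0, 0, 0], 3]
  ]
}}

```text
clock: 27.85
position: [0.528, -0.0447, 0.1761]
ee_rot: [-0.0, 0.999, 0.046, -0.001]
contact_force: [-0.0, -0.1, -0.1]
width: 0.0302
gripper_force: 0.0
```

>>> {"api": "drive_tool", "payload": {
  "rows": [
    [[0, 0, 0], [0, 0, 0], 3],
    [[0, 0, 0], [0, 0, 0], 3],
    [[0, 0, 0], [0, 0, 0], 3],
    [[0, 0, 0], [0, 0, 0], 3],
    [[0, 0, 0], [0, 0, 0], 3],
    [[0, 0, 0], [0, 0, 0], 3],
    [[0, 0, 0], [0, 0, 0], 3],
    [[0, 0, 0], [0, 0, 0], 3]
  ]
}}

```text
clock: 28.85
position: [0.5289, -0.045, 0.1773]
ee_rot: [0.0, 0.999, 0.046, 0.0]
contact_force: [-0.7, 0.3, -0.7]
width: 0.0302
gripper_force: 0.0
```

```bash
python3 - <<'E'
from h import *
s=manip.get_state(); print(s["position"])
for k in range(3):
    sc,K,V,_=grab("scene"); print(lift(sc))
m=brass(sc)[180:250,340:420]; n,l,st,cc=cv2.connectedComponentsWithStats(m)
for i in range(1,n):
    if st[i,4]>10: print(st[i]+[340,180,0,0,0],cc[i]+[340,180])
save("s10",sc)
# pairwise dy between frames, wheel patch of the newest searched in the others
g=lambda f:cv2.imread("pics/%s.png"%f,0)
def dy(a,b,x0,y0,w,h):
    f=8; A=cv2.resize(a[y0:y0+h,x0:x0+w],None,fx=f,fy=f,interpolation=3); B=cv2.resize(b[y0-22:y0+h+22,x0-5:x0+w+5],None,fx=f,fy=f,interpolation=3)
    _,mx,_,p=cv2.minMaxLoc(cv2.matchTemplate(B,A,5)); return p[1]/f-22,round(mx,3)
for n in("scene0","s8","s9"): print(n,dy(g("s10"),g(n),276,252,32,16))
E
```

```text
[ 0.52888765 -0.04499524  0.17734096]
(-1.0, -6.75, 0.839)
(-1.0, -6.75, 0.84)
(-1.0, -6.75, 0.838)
[369 202  21  25 365] [377.96712329 213.54520548]
scene0 (7.0, 0.939)
s8 (-8.0, 0.936)
s9 (-3.0, 0.984)
```

The tilt is about -0.01 rad. I'll back the arm well away and check once more, including from the top view, before handing in.

>>> {"api": "drive_tool", "payload": {
  "rows": [
    [[0, 0, 0], [0, 0, 4], 3],
    [[0, 0, 0], [-4, 0, 3], 3],
    [[0, 0, 0], [-5, 0, 0], 3],
    [[0, 0, 0], [-5, 0, 0], 3],
    [[0, 0, 0], [-4, 0, 0], 3],
    [[0, 0, 0], [0, 0, 0], 3],
    [[0, 0, 0], [0, 0, 0], 3],
    [[0, 0, 0], [0, 0, 0], 3]
  ]
}}

```text
clock: 30.0
position: [0.3501, -0.0452, 0.2474]
ee_rot: [0.0, 0.999, 0.046, 0.0]
contact_force: [0.7, 0.9, -0.2]
width: 0.0298
gripper_force: 0.0
```

```bash
python3 - <<'E'
from h import *
sc,K,V,_=grab("scene"); print(lift(sc)); save("s11",sc)
g=lambda f:cv2.imread("pics/%s.png"%f,0)
def dy(a,b,x0,y0,w,h):
    f=8; A=cv2.resize(a[y0:y0+h,x0:x0+w],None,fx=f,fy=f,interpolation=3); B=cv2.resize(b[y0-22:y0+h+22,x0-5:x0+w+5],None,fx=f,fy=f,interpolation=3)
    _,mx,_,p=cv2.minMaxLoc(cv2.matchTemplate(B,A,5)); return p[0]/f-5,p[1]/f-22,round(mx,3)
for n in("scene0","s8","s10"): print(n,dy(g("s11"),g(n),276,252,32,16))
m=brass(sc)[180:250,340:425]; n,l,st,cc=cv2.connectedComponentsWithStats(m)
for i in range(1,n):
    if st[i,4]>10: print(st[i]+[340,180,0,0,0])
t,K,V,_=grab("top"); n,l,st,cc=cv2.connectedComponentsWithStats(brass(t))
for i in range(1,n):
    if st[i,4]>80: print("top",st[i],cc[i].round(1), onz(K,V,cc[i],.145).round(4))
E
```

```text
(-1.0, -6.75, 0.88)
scene0 (1.0, 7.0, 0.964)
s8 (0.0, -8.0, 0.921)
s10 (0.0, 0.0, 0.965)
[369 202  21  25 365]
top [458 161  16  15 211] [465.4 168. ] [ 0.7079 -0.3246  0.145 ]
top [540 171  16  16 209] [547.6 178.7] [ 0.6878 -0.4888  0.145 ]
top [228 211  19  19 258] [236.9 220.4] [0.5967 0.1325 0.145 ]
top [ 451  217   99   28 1499] [500.2 230.8] [ 0.5816 -0.3917  0.145 ]
top [ 10 254  61  10 136] [ 40.3 258.6] [0.5159 0.5215 0.145 ]
top [157 288  26  24 465] [169.3 299.8] [0.4378 0.2615 0.145 ]
top [486 417   9  63 126] [490.1 447.8] [ 0.1645 -0.3636  0.145 ]
```

```bash
python3 - <<'E'
from h import *
_,K,V,_=grab("scene")
print("w500",proj(K,V,(.432,.302,.03)),"top rim far/near exp",[proj(K,V,p).round(1) for p in((.597-.013,.134+.0085,.154),(.597+.013,.134-.0085,.154),(.597+.016,.134-.0105,.113))])
for n in("s8","s9","s11"):
    m=brass(cv2.cvtColor(cv2.imread(f"pics/{n}.png"),cv2.COLOR_BGR2RGB)); print(n,[(u,*np.where(m[195:245,u])[0][[0,-1]]+195) for u in range(368,392,2) if m[195:245,u].any()])
E
```

```text
w500 [381.92359104 206.01042751] top rim far/near exp [array([375.6, 206.8]), array([377.2, 213.3]), array([376.5, 228.6])]
s8 [(368, np.int64(222), np.int64(228)), (370, np.int64(216), np.int64(232)), (372, np.int64(214), np.int64(233)), (374, np.int64(203), np.int64(233)), (376, np.int64(203), np.int64(233)), (378, np.int64(202), np.int64(233)), (380, np.int64(202), np.int64(232)), (382, np.int64(202), np.int64(225)), (384, np.int64(203), np.int64(217)), (386, np.int64(203), np.int64(217)), (388, np.int64(204), np.int64(215))]
s9 [(370, np.int64(213), np.int64(227)), (372, np.int64(210), np.int64(228)), (374, np.int64(203), np.int64(229)), (376, np.int64(203), np.int64(229)), (378, np.int64(202), np.int64(229)), (380, np.int64(202), np.int64(228)), (382, np.int64(202), np.int64(226)), (384, np.int64(203), np.int64(215)), (386, np.int64(203), np.int64(215)), (388, np.int64(204), np.int64(214))]
s11 [(370, np.int64(215), np.int64(224)), (372, np.int64(207), np.int64(226)), (374, np.int64(203), np.int64(226)), (376, np.int64(203), np.int64(226)), (378, np.int64(202), np.int64(226)), (380, np.int64(202), np.int64(226)), (382, np.int64(202), np.int64(224)), (384, np.int64(203), np.int64(212)), (386, np.int64(203), np.int64(213)), (388, np.int64(204), np.int64(213))]
```

The brass stack's height matches both weights fully seated, and the beam is level and steady. Handing in.

```bash
python3 -c "
from rig import job
print(job.sign_off())"
```

```text
the job is handed in; nothing more can be done
None
```

I handed the job in with the 200 g and 100 g weights on the pin and the poise at about 18 mm, so the wheel weighs roughly 320 g. The beam floated about 0.01 rad from level by camera, within the 0.025 allowed, and the arm was clear of everything; the sign-off did not report a verdict.

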